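Tip the reel boxes to tell full from used-up, and sort them

TASK

The three closed solder-reel boxes in the bench rack look alike, but some hold a full, heavy reel and some a used-up, light one: take a box by its knob and tip that end up slightly, the far end staying down on the mat, to feel which it is. Slide each box with a full reel fully home against the back plate of its lane, gently, and draw each box with a used-up reel straight out until it stands wholly clear of the rack on the mat, just in front of its own lane, for refilling; set each end down gently. Leave all boxes flat on the mat, never lift one clear of it or tip it steeply, and leave the other things alone.

Things in the scene. Friction and masses are not known exactly. Their poses are not given: they have to be found in the camera images.
- rack: Grey steel rack, fixed, rigid: back plate and 4 upright fins make 3 lanes, open in front and on top, no floor. 117 mm deep, 294 wide, 45 high. Origin on the mat, mid-footprint; x along the lanes to the back plate, y to its left. Fins' front faces at x = -60.5 mm, back plate's front face at x = +52.5 mm. Lanes 90 mm wide, centred on y = +96, 0, -96 mm.
- mat: Blue antistatic mat, 460 x 600 mm, 2 mm thick, fixed flat on the bench; rack and boxes stand on it and stay on it. Origin under its middle; its top is 2 mm above the bench top. What is said below of heights above the mat counts from this top.
- box_left: Reel box in the left lane: closed black plastic box 160 x 80 x 62 mm (x, y, z), flat on the mat, part-way in its lane, far end 26 to 60 mm short of the back plate. Looks like the other two. A reel lies unseen in its middle. All told it weighs 2.6 to 3.3 N with a used-up reel, 7.5 to 9.7 N with a full one. Origin: centre of underside; x along it to the back plate, y to its left.
- box_left_knob (a point): Centre of box_left's pull knob, box axes: a metal ball 24 mm across on a short stem (12 mm thick) at the middle of the near end, free at both sides and above. The centre is 36 mm above the mat, 30 mm out from the end wall, 190 mm from the far end. When raised, the box tips on its far bottom edge and the knob bears 0.43 of the weight (1.1 to 1.4 N used-up, 3.2 to 4.2 N full; a tight pinch resists the tipping and adds up to 1 N).
- box_left_heel (a point): Middle of the bottom edge of the far end of box_left (the edge on which it tips), on the mat, box axes.
- box_middle: Reel box in the middle lane: closed black plastic box 160 x 80 x 62 mm (x, y, z), flat on the mat, part-way in its lane, far end 26 to 60 mm short of the back plate. Looks like the other two. A reel lies unseen in its middle. All told it weighs 2.6 to 3.3 N with a used-up reel, 7.5 to 9.7 N with a full one. Origin: centre of underside; x along it to the back plate, y to its left.
- box_middle_knob (a point): Centre of box_middle's pull knob, box axes: a metal ball 24 mm across on a short stem (12 mm thick) at the middle of the near end, free at both sides and above. The centre is 36 mm above the mat, 30 mm out from the end wall, 190 mm from the far end. When raised, the box tips on its far bottom edge and the knob bears 0.43 of the weight (1.1 to 1.4 N used-up, 3.2 to 4.2 N full; a tight pinch resists the tipping and adds up to 1 N).
- box_middle_heel (a point): Middle of the bottom edge of the far end of box_middle (the edge on which it tips), on the mat, box axes.
- box_right: Reel box in the right lane: closed black plastic box 160 x 80 x 62 mm (x, y, z), flat on the mat, part-way in its lane, far end 26 to 60 mm short of the back plate. Looks like the other two. A reel lies unseen in its middle. All told it weighs 2.6 to 3.3 N with a used-up reel, 7.5 to 9.7 N with a full one. Origin: centre of underside; x along it to the back plate, y to its left.
- box_right_knob (a point): Centre of box_right's pull knob, box axes: a metal ball 24 mm across on a short stem (12 mm thick) at the middle of the near end, free at both sides and above. The centre is 36 mm above the mat, 30 mm out from the end wall, 190 mm from the far end. When raised, the box tips on its far bottom edge and the knob bears 0.43 of the weight (1.1 to 1.4 N used-up, 3.2 to 4.2 N full; a tight pinch resists the tipping and adds up to 1 N).
- box_right_heel (a point): Middle of the bottom edge of the far end of box_right (the edge on which it tips), on the mat, box axes.
- flux_jar: Bystander: jar of flux with a green cap, 54 mm across, 45 mm high; origin under its centre.
- wash_bottle: Bystander: white plastic bottle, 70 mm across, 170 mm high; origin under its centre.
- screwdriver: Bystander: screwdriver with a red handle, 170 mm long, lying on the bench; origin under its middle.
Things that resemble listed ones, but are neither listed nor needed, are in the scene too. What is shaped like the box_left but turquoise is not meant. What is shaped like the box_middle but pink is not meant.

How it is judged (in metres and radians):
On the way:
1. before any box is sorted, the knob end of one box is tipped up slightly, its far end staying down on the mat (((angle between box_left's own z axis and vertical above 0.03 rad and height (world z) of box_left_heel below 0.01 m and x of box_left_heel in the frame of rack between -0.0605 and 0.0465 m and x of box_middle_heel in the frame of rack between -0.0605 and 0.0465 m and x of box_right_heel in the frame of rack between -0.0605 and 0.0465 m) or (angle between box_middle's own z axis and vertical above 0.03 rad and height (world z) of box_middle_heel below 0.01 m and x of box_left_heel in the frame of rack between -0.0605 and 0.0465 m and x of box_middle_heel in the frame of rack between -0.0605 and 0.0465 m and x of box_right_heel in the frame of rack between -0.0605 and 0.0465 m) or (angle between box_right's own z axis and vertical above 0.03 rad and height (world z) of box_right_heel below 0.01 m and x of box_left_heel in the frame of rack between -0.0605 and 0.0465 m and x of box_middle_heel in the frame of rack between -0.0605 and 0.0465 m and x of box_right_heel in the frame of rack between -0.0605 and 0.0465 m))), for 0.3 s.
At the end, for the whole second after the job is handed in: All boxes stand flat (0.03 rad), at rest and released, within 30 mm sideways of their own lane: each with a full reel has its far end within 6 mm of the back plate, each with a used-up reel has its far end out in front of the fins, by at most 100 mm (((y of box_left_heel in the frame of rack between 0.066 and 0.126 m and angle between box_left's own z axis and vertical below 0.03 rad and x of box_left_heel in the frame of rack above 0.0465 m and contact force between box_left and mat above 5 N) or (y of box_left_heel in the frame of rack between 0.066 and 0.126 m and angle between box_left's own z axis and vertical below 0.03 rad and x of box_left_heel in the frame of rack between -0.16 and -0.0605 m and contact force between box_left and mat between 1 and 4.5 N)) and ((y of box_middle_heel in the frame of rack between -0.03 and 0.03 m and angle between box_middle's own z axis and vertical below 0.03 rad and x of box_middle_heel in the frame of rack above 0.0465 m and contact force between box_middle and mat above 5 N) or (y of box_middle_heel in the frame of rack between -0.03 and 0.03 m and angle between box_middle's own z axis and vertical below 0.03 rad and x of box_middle_heel in the frame of rack between -0.16 and -0.0605 m and contact force between box_middle and mat between 1 and 4.5 N)) and ((y of box_right_heel in the frame of rack between -0.126 and -0.066 m and angle between box_right's own z axis and vertical below 0.03 rad and x of box_right_heel in the frame of rack above 0.0465 m and contact force between box_right and mat above 5 N) or (y of box_right_heel in the frame of rack between -0.126 and -0.066 m and angle between box_right's own z axis and vertical below 0.03 rad and x of box_right_heel in the frame of rack between -0.16 and -0.0605 m and contact force between box_right and mat between 1 and 4.5 N)) and linear speed of each of box_left, box_middle, box_right below 0.01 m/s and contact force between the arm and box_left below 0.05 N and contact force between the arm and box_middle below 0.05 N and contact force between the arm and box_right below 0.05 N); the robot touches nothing.
It fails at once if a box is tipped steeply (more than 0.3 rad; slightly is enough) (angle between any of box_left, box_middle, box_right's own z axis and vertical above 0.3 rad).
It fails at once if a box is lifted clear: its far end is more than 15 mm above the mat (height (world z) of any of box_left_heel, box_middle_heel, box_right_heel above 0.017 m).
It fails at once if a box is rammed against the rack (more than 40 N) (contact force between any of box_left, box_middle, box_right and rack above 40 N).
It fails at once if a box is dropped or pressed hard onto the mat (more than 50 N) (contact force between any of box_left, box_middle, box_right and mat above 50 N).
It fails at once if the jar, bottle or screwdriver is moved more than 20 mm (distance of any of flux_jar, wash_bottle, screwdriver from where it was at the start of the episode above 0.02 m).
It also fails if it takes over 61 s, if anything falls off the work surface, if the arm or the gripper's body presses on something with over 40 N, if the wrist force passes 120 N, or if a joint passes its speed limit or range.

ROBOT

A 6-joint arm with a two-finger parallel gripper is mounted at the origin on the work surface. World frame = base frame: x ahead of the robot, y to its left, z up, the work surface at z = 0. Lengths are in m, angles in degrees, forces in N, time in s.
With the tool pointing down it reaches from about 0.325 to 0.9 m from the base axis. Payload 6.1 kg.
Tool frame: the origin (TCP) lies midway between the tips of the shut fingers; the grasp point (between the pads) lies 19 mm behind it; z points along the fingers, y is the line along which they close (so a half turn about z gives the same grasp; the last joint's range is limited). The gripper opens to 85 mm and grips with 20 to 120 N. Pads are 22 mm wide; open, the fingers measure 114 mm over their backs; the gripper's body (76 mm by 85 mm) begins 54 mm behind the grasp point. The pads swing forward as they close: fully open they stand 13 mm farther back than shut.
Start: joints at [-73.975, 12.628, 87.462, -0, 79.91, -7.225], TCP at [0.247, -0.574, 0.231] pointing down, gripper open.
Joint ranges: [-170.65, 170.65], [-52.31, 119.04], [5.05, 147.46], [-71.25, 251.25], [11.57, 151.72], [-153.62, 153.62]. Speed limits (degrees/s): [147.25, 147.25, 172.46, 180, 180, 180].

INTERFACE

Orientations are given as [roll, pitch, yaw] about the fixed x, y, z axes, in that order (R = Rz(yaw) Ry(pitch) Rx(roll)).
In Python, from bench import observe, vision, job gives the robot as it stands.
- The arm moves only by the tool arm_command, never from a script. Its argument "increments" is a list of rows, each a list of 3 entries, a list of its own where there are three numbers: the shift along the tool's x, y, z scaled (see below), then the turn about the tool's z scaled (see below), then the opening, from 0 (shut) to 1 (fully open). A call has 1 to 12 rows; each row shifts and turns the commanded pose from where the row before left it, along the tool's axes as they then stand; what a row does not reach is not made up. The controller multiplies each number of a shift by 20 mm and each number of a turn by 6 degrees. A row lasts 1/12 s, in which the tool goes at most 41.7 mm and 7.16 degrees, less where a joint would pass 70% of its speed; a pose out of reach is approached as far as the arm can. A call with a number of a shift or a turn outside -1 to 1 is refused whole. A call with a gripper value outside its range is refused whole. The fingers move at their own pace and stop on an object; "grip_force" is the grip in N (left out, the last holds). Time passes only in rows, so rows that do not move let the fingers close. It gives the time, the measured TCP pose, the force, the opening and the grip force at its end, in the units of the state.
- observe(): the state, without advancing time (a new reading comes with each control period).
- vision.read_camera(name): name is "side" or "top"; returns the picture (420x560x3 uint8, blue, green, red); there is no depth.
- vision.get_calibration(name): a dict with "fovy" (degrees; the focal length in pixels is half the picture's height over the tangent of half this angle, whatever the lens; pixels are square), "cx", "cy" (the principal point, pixels), "D" ([k1, k2, p1, p2, k3] as OpenCV has them; the pictures are not rectified), "cam_to_world" (4x4, takes a point from camera to world coordinates). Camera axes: x right, y up, looking along -z (the intrinsics and any distortion apply to the point x, -y, -z); pixel columns grow to the right and rows downward; lengths in m; the calibration is good to about 2 mm. A picture is of the moment at which its call begins. get_calibration takes no time and is no camera call.
- job.sign_off(): hands the job in; it is judged then, once.
The state is a dict: "time": time; "joint_pos": joint angles; "joint_velocities": joint speeds; "joint_efforts": joint torques, N m; "tool_pos": TCP position; "tcp_rot": TCP orientation; "wrist_force": force on the tool from outside, world axes, zero at the start; "torque": the same for the moment, N m; "grip_width": finger opening in m; "gripper_force": force on a finger pad.
Only numpy, scipy, OpenCV 4.12 (cv2) and the standard library are available. Lean on these libraries where they do the work, as an engineer would, in place of code of your own. Each camera call takes 0.05 s, during which the arm holds its last target. There are 200 camera calls.

## Working session

There is one attempt and no reset: what is moved stays moved. The work goes in short steps, Python scripts to look and compute and a tool call to move; the robot and the scene stay as the last step left them, time stands still between calls to the robot, and variables do not carry over. Pictures are saved under pics/ and viewed, at most 10 in all, crops included, and the job is handed in when it is done.

Besides the shell and the picture viewer there is one more tool, called by a JSON object that holds its "method" and its "body", one argument or row to a line. arm_command: Moves the arm, as the interface text tells. Shifts and turns lie within -1 to 1; 1 stands for 20 mm of shift or 6 degrees of turn. Its arguments: {"type":"object","properties":{"increments":{"type":"array","items":{"type":"array"}},"grip_force":{"type":"number"}},"required":["increments"]}

```bash
mkdir -p pics
cat > h.py <<'E'
import numpy as np, cv2
from bench import observe, vision, job
def K(n):
    c=vision.get_calibration(n); f=210/np.tan(np.radians(c["fovy"]/2))
    return np.array([[f,0,c["cx"]],[0,f,c["cy"]],[0,0,1.]]),np.array(c["D"],float),np.array(c["cam_to_world"])
def ray(n,px,z):
    k,D,T=K(n); u=cv2.undistortPoints(np.array(px,float).reshape(-1,1,2),k,D).reshape(-1,2)
    d=np.c_[u[:,0],-u[:,1],-np.ones(len(u))]@T[:3,:3].T; o=T[:3,3]
    return o+d*((z-o[2])/d[:,2])[:,None]
def proj(n,P):
    k,D,T=K(n); p=(np.array(P,float).reshape(-1,3)-T[:3,3])@T[:3,:3]; p=p*[1,-1,-1]
    return cv2.projectPoints(p,np.zeros(3),np.zeros(3),k,D)[0].reshape(-1,2)
E
python3 - <<'E'
from h import *
for n in("top","side"):
    cv2.imwrite(f"pics/{n}0.png",vision.read_camera(n)); print(n,K(n)[2].round(3).tolist())
print(observe())
E
```

```text
top [[-0.011, 0.986, -0.167, 0.346], [-1.0, -0.011, -0.002, -0.025], [-0.003, 0.167, 0.986, 1.178], [0.0, 0.0, 0.0, 1.0]]
side [[-0.946, 0.247, -0.21, 0.301], [-0.324, -0.709, 0.627, 0.643], [0.006, 0.661, 0.75, 0.902], [0.0, 0.0, 0.0, 1.0]]
{'time': 0.1, 'joint_pos': array([-7.39766964e+01,  1.26706308e+01,  8.75180136e+01, -5.45986574e-04,
        7.99097566e+01, -7.22462143e+00]), 'joint_velocities': array([-1.43974222e-04, -6.22655458e-02, -1.87681951e-01,  4.82607010e-02,
        9.59913706e-02, -4.65225254e-02]), 'joint_efforts': array([ 7.42192611e-06, -4.98246646e+01, -3.90547121e+01, -2.84437237e-04,
        5.72792938e-03, -6.65308065e-06]), 'tool_pos': array([ 0.24654385, -0.57374057,  0.23032068]), 'tcp_rot': array([-1.79902313e+02, -1.18417609e-02,  2.32480110e+01]), 'wrist_force': array([-0.32768371, -0.28249996,  0.34924009]), 'torque': array([ 0.00650896,  0.00852072, -0.03173972]), 'gripper_force': 0.0, 'grip_width': 0.08577558070992283}
```

View pics/top0.png

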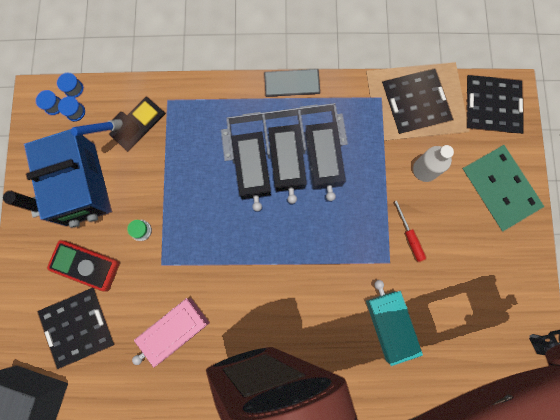

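View pics/side0.png

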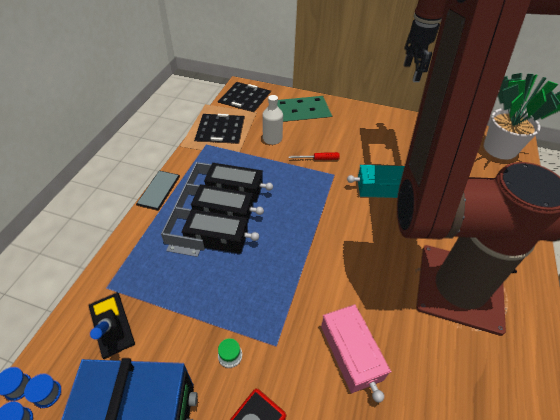

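The top view shows the black boxes' knobs near (257,206), (292,199) and (331,196), and the rack's back plate from about (228,120) to (337,106). I'll enlarge it to measure.

Run:
```python
from h import *
im=cv2.imread("pics/top0.png")[90:225,205:365]; cv2.imwrite("pics/tc.png",cv2.resize(im,None,fx=4.4,fy=4.4,interpolation=cv2.INTER_CUBIC))
im=cv2.imread("pics/side0.png")[145:270,150:285]; cv2.imwrite("pics/sc.png",cv2.resize(im,None,fx=4.4,fy=4.4,interpolation=cv2.INTER_CUBIC))
```

```text
(no output)
```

View pics/tc.png

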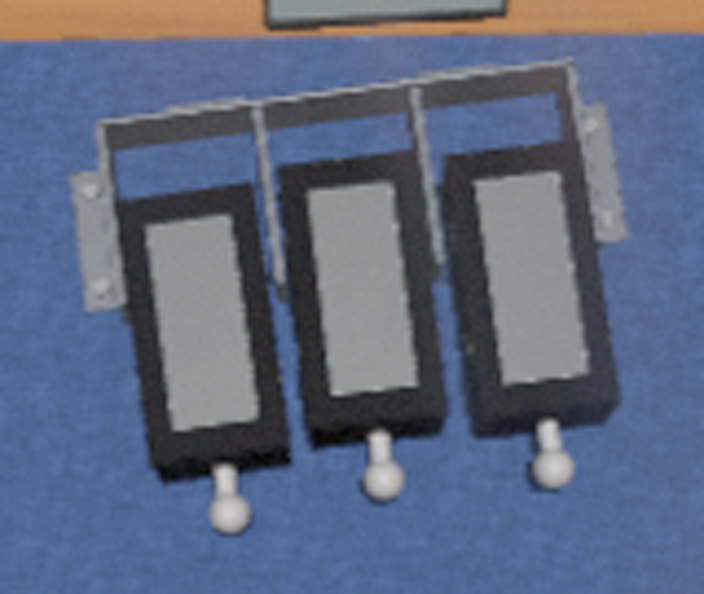

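View pics/sc.png

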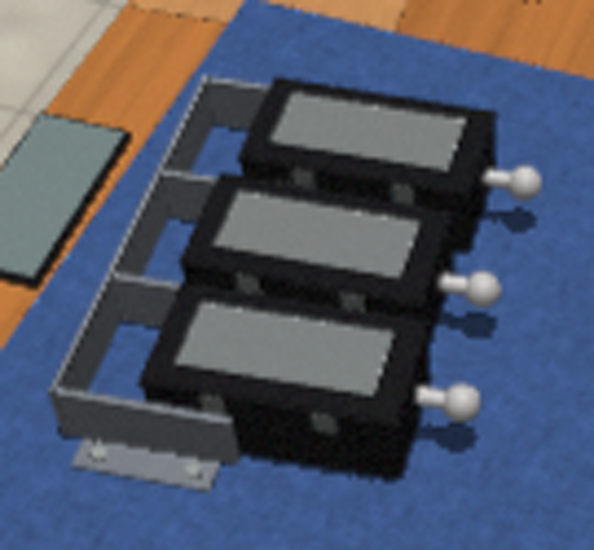

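Run:
```python
from h import *
t=lambda p:(np.array(p,float)+.5)/4.4-.5+[205,90]
s=lambda p:(np.array(p,float)+.5)/4.4-.5+[150,145]
print("knob top",ray("top",t([(229,513),(383,480),(552,467)]),.038).round(4))
print("knob side",ray("side",s([(462,402),(485,288),(525,182)]),.038).round(4))
rb=ray("top",t([(98,123),(572,62)]),.047); print("rack back",rb.round(4),np.linalg.norm(rb[0]-rb[1]))
rs=ray("side",s([(52,395),(205,77)]),.047); print("rack back side",rs.round(4),np.linalg.norm(rs[0]-rs[1]))
for q in(rb,rs):
    d=(q[0]-q[1])/np.linalg.norm(q[0]-q[1]); x=np.array([d[1],-d[0],0]); print("yaw",np.degrees(np.arctan2(x[1],x[0])),"origin",q.mean(0)-x*.0585)
b=ray("top",t([(118,203),(252,185),(278,165),(413,152),(443,157),(578,143)]),.064)
n=ray("top",t([(155,468),(288,457),(312,434),(444,417),(473,424),(617,403)]),.064)
for i in range(0,6,2):
    f=b[i:i+2].mean(0);e=n[i:i+2].mean(0);v=f-e;print(f.round(4),e.round(4),np.linalg.norm(v),np.degrees(np.arctan2(v[1],v[0])))
```

```text
knob top [[ 0.5476  0.0447  0.038 ]
 [ 0.5662 -0.0459  0.038 ]
 [ 0.5729 -0.1455  0.038 ]]
knob side [[ 0.5453  0.044   0.038 ]
 [ 0.5634 -0.0479  0.038 ]
 [ 0.5701 -0.1474  0.038 ]]
rack back [[ 0.786   0.1232  0.047 ]
 [ 0.8216 -0.1641  0.047 ]] 0.2895007755212083
rack back side [[ 0.782   0.1278  0.047 ]
 [ 0.8198 -0.1627  0.047 ]] 0.2928958113630902
yaw 7.06139474921099 origin [ 0.74574746 -0.02766466  0.047     ]
yaw 7.414313541696008 origin [ 0.7428531  -0.02499497  0.047     ]
[0.7344 0.069  0.064 ] [0.5725 0.0474 0.064 ] 0.16335654102294328 7.595360769723044
[ 0.7552 -0.026   0.064 ] [ 0.5933 -0.043   0.064 ] 0.16287276945487464 5.993572776315408
[ 0.7595 -0.1238  0.064 ] [ 0.5993 -0.1396  0.064 ] 0.1609489574054482 5.641403256032961
```

{"method": "arm_command", "body": {
  "increments": [
    [[0, 0, 0], 0.9, 0.6],
    [[0, 0, 0], 0.9, 0.6],
    [[0, 0, 0], 0.875, 0.6],
    [[0.94, -0.96, 0], 0, 0.6],
    [[0.94, -0.96, 0], 0, 0.6],
    [[0.94, -0.96, 0], 0, 0.6],
    [[0.94, -0.96, 0], 0, 0.6],
    [[0.94, -0.96, 0], 0, 0.6],
    [[0.94, -0.96, 0], 0, 0.6],
    [[0.94, -0.96, 0], 0, 0.6],
    [[0.94, -0.96, 0], 0, 0.6],
    [[0.94, -0.96, 0], 0, 0.6]
  ],
  "grip_force": 20
}}

```text
time: 1.1
tool_pos: [0.3934, -0.3802, 0.2309]
tcp_rot: [-180.0, 0.0, 7.2]
wrist_force: [0.3, -0.1, -0.3]
grip_width: 0.051
gripper_force: 0.0
```

{"method": "arm_command", "body": {
  "increments": [
    [[0.94, -0.96, 0], 0, 0.6],
    [[0.94, -0.96, 0], 0, 0.6],
    [[0.94, -0.96, 0], 0, 0.6],
    [[0.94, -0.96, 0], 0, 0.6],
    [[0.94, -0.96, 0], 0, 0.6],
    [[0.94, -0.96, 0], 0, 0.6],
    [[0.94, -0.96, 0], 0, 0.6],
    [[0.94, -0.96, 0], 0, 0.6],
    [[0.94, -0.96, 0], 0, 0.6],
    [[0.94, -0.96, 0], 0, 0.6],
    [[0.94, -0.96, 0], 0, 0.6],
    [[0, 0, 0], 0, 0.6]
  ]
}}

```text
time: 2.1
tool_pos: [0.5734, -0.1422, 0.2308]
tcp_rot: [-179.9, -0.0, 7.4]
wrist_force: [-0.9, 0.3, 0.0]
grip_width: 0.0512
gripper_force: 0.0
```

{"method": "arm_command", "body": {
  "increments": [
    [[0, 0, 1], 0, 0.6],
    [[0, 0, 1], 0, 0.6],
    [[0, 0, 1], 0, 0.6],
    [[0, 0, 1], 0, 0.6],
    [[0, 0, 1], 0, 0.6],
    [[0, 0, 1], 0, 0.6],
    [[0, 0, 0.5], 0, 0.6],
    [[0, 0, 0], 0, 0.6],
    [[0, 0, 0], 0, 0.6]
  ]
}}

```text
time: 2.85
tool_pos: [0.5712, -0.1462, 0.101]
tcp_rot: [-180.0, 0.1, 7.2]
wrist_force: [-0.1, 0.4, -0.0]
grip_width: 0.0515
gripper_force: 0.0
```

Settled right over the right knob. I'll descend to z = 0.019 and close.

{"method": "arm_command", "body": {
  "increments": [
    [[0, 0, 1], 0, 0.6],
    [[0, 0, 1], 0, 0.6],
    [[0, 0, 1], 0, 0.6],
    [[0, 0, 0.8], 0, 0.6],
    [[0, 0, 0.3], 0, 0.6],
    [[0, 0, 0], 0, 0.2],
    [[0, 0, 0], 0, 0.1],
    [[0, 0, 0], 0, 0.1],
    [[0, 0, 0], 0, 0.1],
    [[0, 0, 0], 0, 0.1],
    [[0, 0, 0], 0, 0.1]
  ],
  "grip_force": 25
}}

```text
time: 3.77
tool_pos: [0.5728, -0.1467, 0.021]
tcp_rot: [179.9, -0.1, 7.2]
wrist_force: [-1.8, 0.0, 6.6]
grip_width: 0.0221
gripper_force: 24.9
```

{"method": "arm_command", "body": {
  "increments": [
    [[0, 0, -0.15], 0, 0.1],
    [[0, 0, -0.15], 0, 0.1],
    [[0, 0, -0.15], 0, 0.1],
    [[0, 0, -0.15], 0, 0.1],
    [[0, 0, 0], 0, 0.1],
    [[0, 0, 0], 0, 0.1],
    [[0, 0, 0], 0, 0.1],
    [[0, 0, 0], 0, 0.1],
    [[0, 0, 0], 0, 0.1],
    [[0, 0, 0], 0, 0.1]
  ]
}}

```text
time: 4.6
tool_pos: [0.5714, -0.1461, 0.0311]
tcp_rot: [-180.0, 0.0, 7.2]
wrist_force: [0.7, -0.8, -1.8]
grip_width: 0.0223
gripper_force: 24.6
```

{"method": "arm_command", "body": {
  "increments": [
    [[0, 0, -0.15], 0, 0.1],
    [[0, 0, 0], 0, 0.1],
    [[0, 0, 0], 0, 0.1],
    [[0, 0, 0], 0, 0.1]
  ]
}}

```text
time: 4.93
tool_pos: [0.5715, -0.1461, 0.0343]
tcp_rot: [-180.0, 0.0, 7.2]
wrist_force: [-0.2, -0.0, -2.1]
grip_width: 0.022
gripper_force: 24.7
```

Run:
```python
from h import *
f=[]
for i in range(6):
    im=vision.read_camera("side"); f.append(observe()["wrist_force"])
print(np.mean(f,0),np.std(f,0))
im=im[130:270,150:300]; cv2.imwrite("pics/s1.png",cv2.resize(im,None,fx=4,fy=4,interpolation=cv2.INTER_CUBIC))
```

```text
[-0.58874725 -0.07665949 -1.36126812] [0.65300892 0.40519832 0.47615739]
```

View pics/s1.png

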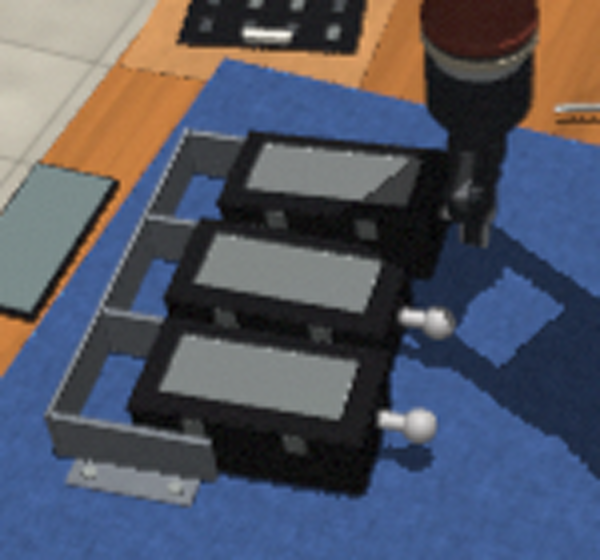

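The middle of the picture shows the right box tipped: its label slopes less than the others', with fingers on the knob near (470,200). The knob bears about 1.4 N, so the reel is used up. I'll set it down and draw it out about 100 mm.

{"method": "arm_command", "body": {
  "increments": [
    [[0, 0, 0.15], 0, 0.1],
    [[0, 0, 0.15], 0, 0.1],
    [[0, 0, 0.15], 0, 0.1],
    [[0, 0, 0.1], 0, 0.1],
    [[0, 0, 0.08], 0, 0.1],
    [[0, 0, 0], 0, 0.1],
    [[-0.2, 0, 0], 0, 0.1],
    [[-0.4, 0, 0], 0, 0.1],
    [[-0.5, 0, 0], 0, 0.1],
    [[-0.5, 0, 0], 0, 0.1],
    [[-0.5, 0, 0], 0, 0.1],
    [[-0.5, 0, 0], 0, 0.1]
  ]
}}

```text
time: 6.23
tool_pos: [0.5187, -0.1528, 0.0217]
tcp_rot: [-180.0, 0.0, 7.2]
wrist_force: [0.3, 0.7, -0.8]
grip_width: 0.0221
gripper_force: 24.7
```

{"method": "arm_command", "body": {
  "increments": [
    [[-0.5, 0, 0], 0, 0.1],
    [[-0.5, 0, 0], 0, 0.1],
    [[-0.5, 0, 0], 0, 0.1],
    [[-0.5, 0, 0], 0, 0.1],
    [[-0.3, 0, 0], 0, 0.1],
    [[-0.1, 0, 0], 0, 0.1],
    [[0, 0, 0], 0, 0.1],
    [[0, 0, 0], 0, 0.1]
  ]
}}

```text
time: 6.9
tool_pos: [0.4722, -0.1587, 0.0217]
tcp_rot: [-180.0, 0.0, 7.2]
wrist_force: [-1.5, -0.0, -1.0]
grip_width: 0.0222
gripper_force: 24.7
```

{"method": "arm_command", "body": {
  "increments": [
    [[0, 0, 0.08], 0, 0.1],
    [[0, 0, 0], 0, 0.3],
    [[0, 0, 0], 0, 0.6],
    [[0, 0, 0], 0, 0.6],
    [[0, 0, 0], 0, 0.6],
    [[0, 0, -0.3], 0, 0.6],
    [[0, 0, -0.8], 0, 0.6],
    [[0, 0, -1], 0, 0.6],
    [[0, 0, -1], 0, 0.6],
    [[0, 0, -1], 0, 0.6],
    [[0, 0, 0], 0, 0.6]
  ]
}}

```text
time: 7.82
tool_pos: [0.4753, -0.1601, 0.1069]
tcp_rot: [179.8, -0.4, 7.2]
wrist_force: [1.0, -0.5, 0.5]
grip_width: 0.0514
gripper_force: 0.0
```

{"method": "arm_command", "body": {
  "increments": [
    [[0.66, -0.62, 0], 0, 0.6],
    [[0.66, -0.62, 0], 0, 0.6],
    [[0.66, -0.62, 0], 0, 0.6],
    [[0.66, -0.62, 0], 0, 0.6],
    [[0.66, -0.62, 0], 0, 0.6],
    [[0.66, -0.62, 0], 0, 0.6],
    [[0.66, -0.62, 0], 0, 0.6],
    [[0.66, -0.62, 0], 0, 0.6],
    [[0, 0, 0], 0, 0.6],
    [[0, 0, 0], 0, 0.6],
    [[0, 0, 0], 0, 0.6]
  ]
}}

```text
time: 8.73
tool_pos: [0.5641, -0.0472, 0.1016]
tcp_rot: [-180.0, 0.1, 7.2]
wrist_force: [0.5, -1.6, 1.0]
grip_width: 0.0515
gripper_force: 0.0
```

Run:
```python
from h import *
im=vision.read_camera("top")[90:240,205:365]; cv2.imwrite("pics/t2.png",cv2.resize(im,None,fx=4,fy=4,interpolation=cv2.INTER_CUBIC))
print(observe()["tool_pos"])
```

```text
[ 0.56403096 -0.04746939  0.1016993 ]
```

View pics/t2.png

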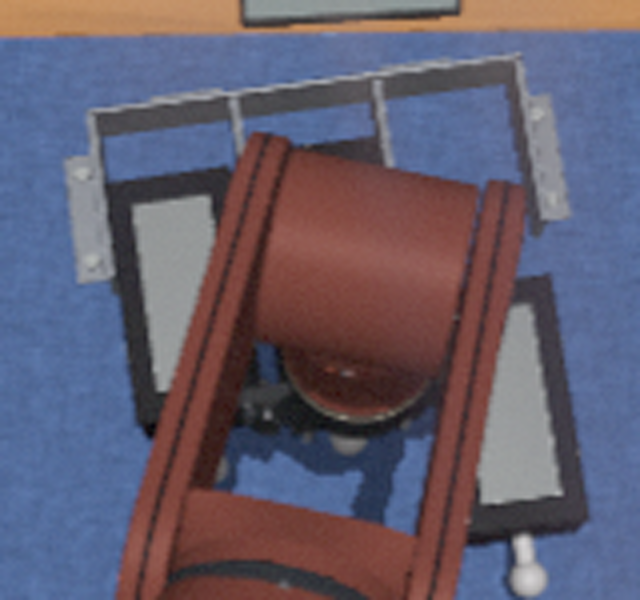

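The right box is out clear of the rack, with its knob near (527,578) in the crop and its far end below the fins. Next is the middle box.

{"method": "arm_command", "body": {
  "increments": [
    [[0, 0, 1], 0, 0.6],
    [[0, 0, 1], 0, 0.6],
    [[0, 0, 1], 0, 0.6],
    [[0, 0, 0.8], 0, 0.6],
    [[0, 0, 0.25], 0, 0.6],
    [[0, 0, 0], 0, 0.2],
    [[0, 0, 0], 0, 0.1],
    [[0, 0, 0], 0, 0.1],
    [[0, 0, 0], 0, 0.1],
    [[0, 0, 0], 0, 0.1],
    [[0, 0, 0], 0, 0.1]
  ]
}}

```text
time: 9.7
tool_pos: [0.5651, -0.0474, 0.022]
tcp_rot: [180.0, -0.0, 7.2]
wrist_force: [-3.4, -0.5, 3.0]
grip_width: 0.0219
gripper_force: 24.9
```

{"method": "arm_command", "body": {
  "increments": [
    [[0, 0, -0.15], 0, 0.1],
    [[0, 0, -0.15], 0, 0.1],
    [[0, 0, -0.15], 0, 0.1],
    [[0, 0, -0.15], 0, 0.1],
    [[0, 0, 0], 0, 0.1],
    [[0, 0, 0], 0, 0.1],
    [[0, 0, 0], 0, 0.1],
    [[0, 0, 0], 0, 0.1],
    [[0, 0, 0], 0, 0.1]
  ]
}}

```text
time: 10.45
tool_pos: [0.5646, -0.047, 0.0329]
tcp_rot: [-180.0, 0.0, 7.2]
wrist_force: [2.6, 0.5, -3.5]
grip_width: 0.0219
gripper_force: 24.7
```

Run:
```python
from h import *
f=[]
for i in range(6):
    im=vision.read_camera("side"); f.append(observe()["wrist_force"])
print(np.mean(f,0),np.std(f,0))
cv2.imwrite("pics/s2.png",im)
```

```text
[ 1.85839086  0.51467035 -3.95545141] [0.3906871  0.40564889 0.46005318]
```

The middle knob bears 3.9 N, so its reel is full. I'll set it down and slide it in, slowing near the plate.

{"method": "arm_command", "body": {
  "increments": [
    [[0, 0, 0.12], 0, 0.1],
    [[0, 0, 0.12], 0, 0.1],
    [[0, 0, 0.12], 0, 0.1],
    [[0, 0, 0.1], 0, 0.1],
    [[0, 0, 0.07], 0, 0.1],
    [[0.2, 0, 0], 0, 0.1],
    [[0.3, 0, 0], 0, 0.1],
    [[0.3, 0, 0], 0, 0.1],
    [[0.3, 0, 0], 0, 0.1],
    [[0.3, 0, 0], 0, 0.1],
    [[0.2, 0, 0], 0, 0.1],
    [[0, 0, 0], 0, 0.1]
  ]
}}

```text
time: 11.75
tool_pos: [0.5981, -0.0429, 0.0228]
tcp_rot: [180.0, -0.1, 7.2]
wrist_force: [1.4, 0.7, -2.8]
grip_width: 0.022
gripper_force: 24.7
```

{"method": "arm_command", "body": {
  "increments": [
    [[0.1, 0, 0], 0, 0.1],
    [[0.1, 0, 0], 0, 0.1],
    [[0, 0, 0], 0, 0.1],
    [[0, 0, 0], 0, 0.1]
  ]
}}

```text
time: 12.08
tool_pos: [0.6005, -0.0425, 0.0225]
tcp_rot: [-180.0, -0.0, 7.2]
wrist_force: [-1.9, -0.2, -3.3]
grip_width: 0.022
gripper_force: 24.7
```

{"method": "arm_command", "body": {
  "increments": [
    [[0.1, 0, 0.05], 0, 0.1],
    [[0.1, 0, 0], 0, 0.1],
    [[0, 0, 0], 0, 0.1],
    [[0, 0, 0], 0, 0.1]
  ]
}}

```text
time: 12.42
tool_pos: [0.6045, -0.0422, 0.022]
tcp_rot: [180.0, -0.0, 7.2]
wrist_force: [-4.5, 0.6, 2.2]
grip_width: 0.0222
gripper_force: 25.0
```

{"method": "arm_command", "body": {
  "increments": [
    [[0.06, 0, 0], 0, 0.1],
    [[0, 0, 0], 0, 0.1],
    [[0, 0, 0], 0, 0.1]
  ]
}}

```text
time: 12.67
tool_pos: [0.6054, -0.0421, 0.022]
tcp_rot: [180.0, 0.0, 7.2]
wrist_force: [-5.7, 0.4, 3.5]
grip_width: 0.022
gripper_force: 25.1
```

{"method": "arm_command", "body": {
  "increments": [
    [[0.06, 0, 0], 0, 0.1],
    [[0, 0, 0], 0, 0.1],
    [[0, 0, 0], 0, 0.1]
  ]
}}

```text
time: 12.92
tool_pos: [0.6065, -0.0419, 0.022]
tcp_rot: [180.0, 0.0, 7.2]
wrist_force: [-6.8, -1.0, 4.1]
grip_width: 0.0219
gripper_force: 25.1
```

{"method": "arm_command", "body": {
  "increments": [
    [[0.08, 0, -0.03], 0, 0.1],
    [[0, 0, 0], 0, 0.1],
    [[0, 0, 0], 0, 0.1]
  ]
}}

```text
time: 13.17
tool_pos: [0.6085, -0.0415, 0.0221]
tcp_rot: [180.0, -0.0, 7.2]
wrist_force: [-2.2, -1.0, -0.8]
grip_width: 0.0221
gripper_force: 24.9
```

{"method": "arm_command", "body": {
  "increments": [
    [[0.08, 0, 0], 0, 0.1],
    [[0, 0, 0], 0, 0.1],
    [[0, 0, 0], 0, 0.1]
  ]
}}

```text
time: 13.42
tool_pos: [0.6099, -0.0413, 0.0221]
tcp_rot: [180.0, 0.0, 7.2]
wrist_force: [-3.9, -1.5, -1.5]
grip_width: 0.0219
gripper_force: 24.9
```

{"method": "arm_command", "body": {
  "increments": [
    [[0.08, 0, 0], 0, 0.1],
    [[0, 0, 0], 0, 0.1],
    [[0, 0, 0], 0, 0.1]
  ]
}}

```text
time: 13.67
tool_pos: [0.6114, -0.0411, 0.0221]
tcp_rot: [-180.0, 0.0, 7.2]
wrist_force: [-5.2, -0.5, -0.1]
grip_width: 0.0221
gripper_force: 24.9
```

{"method": "arm_command", "body": {
  "increments": [
    [[0.08, 0, 0], 0, 0.1],
    [[0, 0, 0], 0, 0.1],
    [[0, 0, 0], 0, 0.1]
  ]
}}

```text
time: 13.92
tool_pos: [0.6114, -0.0411, 0.022]
tcp_rot: [-180.0, 0.2, 7.2]
wrist_force: [-11.6, -1.2, 6.1]
grip_width: 0.0222
gripper_force: 25.3
```

The plate contact shows clearly: 11.6 N with no further travel. I'll ease off, release, and go to the left box.

{"method": "arm_command", "body": {
  "increments": [
    [[-0.08, 0, 0], 0, 0.1],
    [[0, 0, 0], 0, 0.3],
    [[0, 0, 0], 0, 0.6],
    [[0, 0, 0], 0, 0.6],
    [[0, 0, 0], 0, 0.6],
    [[0, 0, -0.3], 0, 0.6],
    [[0, 0, -0.8], 0, 0.6],
    [[0, 0, -1], 0, 0.6],
    [[0, 0, -1], 0, 0.6],
    [[0, 0, -1], 0, 0.6],
    [[0, 0, 0], 0, 0.6]
  ]
}}

```text
time: 14.83
tool_pos: [0.6151, -0.0417, 0.1098]
tcp_rot: [179.8, -0.5, 7.2]
wrist_force: [1.1, -0.2, 0.3]
grip_width: 0.0513
gripper_force: 0.0
```

{"method": "arm_command", "body": {
  "increments": [
    [[-0.35, -0.58, 0], 0, 0.6],
    [[-0.35, -0.58, 0], 0, 0.6],
    [[-0.35, -0.58, 0], 0, 0.6],
    [[-0.35, -0.58, 0], 0, 0.6],
    [[-0.35, -0.58, 0], 0, 0.6],
    [[-0.35, -0.58, 0], 0, 0.6],
    [[-0.35, -0.58, 0], 0, 0.6],
    [[-0.25, -0.58, 0], 0, 0.6],
    [[0, 0, 0], 0, 0.6],
    [[0, 0, 0], 0, 0.6],
    [[0, 0, 0], 0, 0.6]
  ]
}}

```text
time: 15.75
tool_pos: [0.5468, 0.0441, 0.1044]
tcp_rot: [180.0, -0.1, 7.2]
wrist_force: [1.0, 0.5, 0.8]
grip_width: 0.051
gripper_force: 0.0
```

{"method": "arm_command", "body": {
  "increments": [
    [[0, 0, 1], 0, 0.6],
    [[0, 0, 1], 0, 0.6],
    [[0, 0, 1], 0, 0.6],
    [[0, 0, 0.8], 0, 0.6],
    [[0, 0, 0.35], 0, 0.6],
    [[0, 0, 0], 0, 0.2],
    [[0, 0, 0], 0, 0.1],
    [[0, 0, 0], 0, 0.1],
    [[0, 0, 0], 0, 0.1],
    [[0, 0, 0], 0, 0.1],
    [[0, 0, 0], 0, 0.1]
  ]
}}

```text
time: 16.67
tool_pos: [0.547, 0.044, 0.0218]
tcp_rot: [180.0, -0.1, 7.2]
wrist_force: [0.7, -0.5, -2.4]
grip_width: 0.022
gripper_force: 24.8
```

{"method": "arm_command", "body": {
  "increments": [
    [[0, 0, -0.15], 0, 0.1],
    [[0, 0, -0.15], 0, 0.1],
    [[0, 0, -0.15], 0, 0.1],
    [[0, 0, -0.15], 0, 0.1],
    [[0, 0, 0], 0, 0.1],
    [[0, 0, 0], 0, 0.1],
    [[0, 0, 0], 0, 0.1],
    [[0, 0, 0], 0, 0.1],
    [[0, 0, 0], 0, 0.1]
  ]
}}

```text
time: 17.42
tool_pos: [0.5463, 0.0442, 0.0329]
tcp_rot: [-180.0, 0.0, 7.2]
wrist_force: [2.9, 0.4, -5.3]
grip_width: 0.0222
gripper_force: 24.7
```

Run:
```python
from h import *
f=[]
for i in range(6):
    im=vision.read_camera("side"); f.append(observe()["wrist_force"])
print(np.mean(f,0),np.std(f,0))
im=im[130:270,150:300]; cv2.imwrite("pics/s3.png",cv2.resize(im,None,fx=4,fy=4,interpolation=cv2.INTER_CUBIC))
```

```text
[ 2.1000616   0.57990007 -5.04465847] [0.43532404 0.25249493 0.23911119]
```

View pics/s3.png

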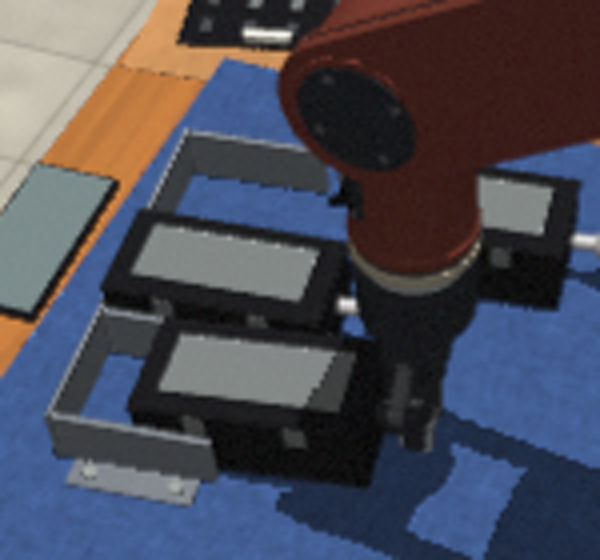

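The picture shows the middle box home, the right box out, and the left box tipped in the fingers at (410,420). Its knob bears 5.0 N, so the reel is full. I'll push it home.

{"method": "arm_command", "body": {
  "increments": [
    [[0, 0, 0.12], 0, 0.1],
    [[0, 0, 0.12], 0, 0.1],
    [[0, 0, 0.12], 0, 0.1],
    [[0, 0, 0.1], 0, 0.1],
    [[0, 0, 0.07], 0, 0.1],
    [[0.2, 0, 0], 0, 0.1],
    [[0.35, 0, 0], 0, 0.1],
    [[0.4, 0, 0], 0, 0.1],
    [[0.4, 0, 0], 0, 0.1],
    [[0.4, 0, 0], 0, 0.1],
    [[0.25, 0, 0], 0, 0.1],
    [[0.1, 0, 0], 0, 0.1]
  ]
}}

```text
time: 18.72
tool_pos: [0.5892, 0.0495, 0.0226]
tcp_rot: [180.0, -0.0, 7.2]
wrist_force: [-3.8, -0.3, -3.3]
grip_width: 0.0223
gripper_force: 24.8
```

{"method": "arm_command", "body": {
  "increments": [
    [[0.08, 0, 0], 0, 0.1],
    [[0.08, 0, 0], 0, 0.1],
    [[0, 0, 0], 0, 0.1],
    [[0, 0, 0], 0, 0.1]
  ]
}}

```text
time: 19.05
tool_pos: [0.5913, 0.0499, 0.0225]
tcp_rot: [-180.0, -0.0, 7.2]
wrist_force: [-2.3, -0.6, -3.9]
grip_width: 0.0223
gripper_force: 24.8
```

{"method": "arm_command", "body": {
  "increments": [
    [[0.08, 0, 0], 0, 0.1],
    [[0.08, 0, 0], 0, 0.1],
    [[0, 0, 0], 0, 0.1],
    [[0, 0, 0], 0, 0.1]
  ]
}}

```text
time: 19.38
tool_pos: [0.5946, 0.0503, 0.0226]
tcp_rot: [180.0, -0.0, 7.2]
wrist_force: [-2.9, 0.1, -3.5]
grip_width: 0.0226
gripper_force: 24.8
```

{"method": "arm_command", "body": {
  "increments": [
    [[0.08, 0, 0.02], 0, 0.1],
    [[0, 0, 0], 0, 0.1],
    [[0, 0, 0], 0, 0.1]
  ]
}}

```text
time: 19.63
tool_pos: [0.5961, 0.0505, 0.0221]
tcp_rot: [-180.0, -0.0, 7.2]
wrist_force: [-2.1, -0.5, -4.1]
grip_width: 0.022
gripper_force: 24.8
```

{"method": "arm_command", "body": {
  "increments": [
    [[0.08, 0, 0], 0, 0.1],
    [[0, 0, 0], 0, 0.1],
    [[0, 0, 0], 0, 0.1]
  ]
}}

```text
time: 19.88
tool_pos: [0.5977, 0.0507, 0.0221]
tcp_rot: [180.0, -0.0, 7.2]
wrist_force: [-2.7, -0.2, -4.2]
grip_width: 0.0223
gripper_force: 24.8
```

{"method": "arm_command", "body": {
  "increments": [
    [[0.08, 0, 0], 0, 0.1],
    [[0, 0, 0], 0, 0.1],
    [[0, 0, 0], 0, 0.1]
  ]
}}

```text
time: 20.13
tool_pos: [0.5994, 0.0509, 0.0221]
tcp_rot: [180.0, -0.0, 7.2]
wrist_force: [-3.2, -0.1, -3.8]
grip_width: 0.0223
gripper_force: 24.8
```

{"method": "arm_command", "body": {
  "increments": [
    [[0.08, 0, 0.03], 0, 0.1],
    [[0, 0, 0], 0, 0.1],
    [[0, 0, 0], 0, 0.1]
  ]
}}

```text
time: 20.38
tool_pos: [0.6007, 0.051, 0.0218]
tcp_rot: [180.0, 0.0, 7.2]
wrist_force: [-5.5, -1.1, -0.4]
grip_width: 0.0223
gripper_force: 24.9
```

{"method": "arm_command", "body": {
  "increments": [
    [[0.08, 0, 0], 0, 0.1],
    [[0, 0, 0], 0, 0.1],
    [[0, 0, 0], 0, 0.1]
  ]
}}

```text
time: 20.63
tool_pos: [0.6007, 0.0511, 0.0218]
tcp_rot: [-180.0, 0.2, 7.2]
wrist_force: [-12.0, -0.3, 5.7]
grip_width: 0.022
gripper_force: 25.3
```

Contact again, consistent with the middle box. I'll release, raise and check.

{"method": "arm_command", "body": {
  "increments": [
    [[-0.08, 0, 0], 0, 0.1],
    [[0, 0, 0], 0, 0.3],
    [[0, 0, 0], 0, 0.6],
    [[0, 0, 0], 0, 0.6],
    [[0, 0, 0], 0, 0.6],
    [[0, 0, -0.3], 0, 0.6],
    [[0, 0, -0.8], 0, 0.6],
    [[0, 0, -1], 0, 0.6],
    [[0, 0, -1], 0, 0.6],
    [[0, 0, -1], 0, 0.6],
    [[0, 0, -1], 0, 0.6],
    [[0, 0, -1], 0, 0.6]
  ]
}}

```text
time: 21.63
tool_pos: [0.601, 0.0511, 0.1452]
tcp_rot: [180.0, -0.1, 7.2]
wrist_force: [-0.2, 0.1, -0.2]
grip_width: 0.0511
gripper_force: 0.0
```

{"method": "arm_command", "body": {
  "increments": [
    [[-0.9, -0.9, -0.3], 0, 0.6],
    [[-0.9, -0.9, 0], 0, 0.6],
    [[-0.9, -0.9, 0], 0, 0.6],
    [[-0.9, -0.9, 0], 0, 0.6],
    [[-0.9, -0.9, 0], 0, 0.6],
    [[-0.9, -0.9, 0], 0, 0.6],
    [[-0.9, -0.9, 0], 0, 0.6],
    [[-0.5, -0.9, 0], 0, 0.6],
    [[0, -0.9, 0], 0, 0.6],
    [[0, -0.9, 0], 0, 0.6],
    [[0, -0.9, 0], 0, 0.6],
    [[0, 0, 0], 0, 0.6]
  ]
}}

```text
time: 22.63
tool_pos: [0.4409, 0.233, 0.1504]
tcp_rot: [-179.9, -0.1, 7.3]
wrist_force: [0.2, 0.3, -0.0]
grip_width: 0.0511
gripper_force: 0.0
```

Run:
```python
from h import *
im=vision.read_camera("top")[90:240,205:365]; cv2.imwrite("pics/t4.png",cv2.resize(im,None,fx=4,fy=4,interpolation=cv2.INTER_CUBIC))
print(observe()["tool_pos"],observe()["wrist_force"])
```

```text
[0.44103339 0.23168695 0.15024499] [-0.7532345  -0.12589883 -0.51622026]
```

View pics/t4.png

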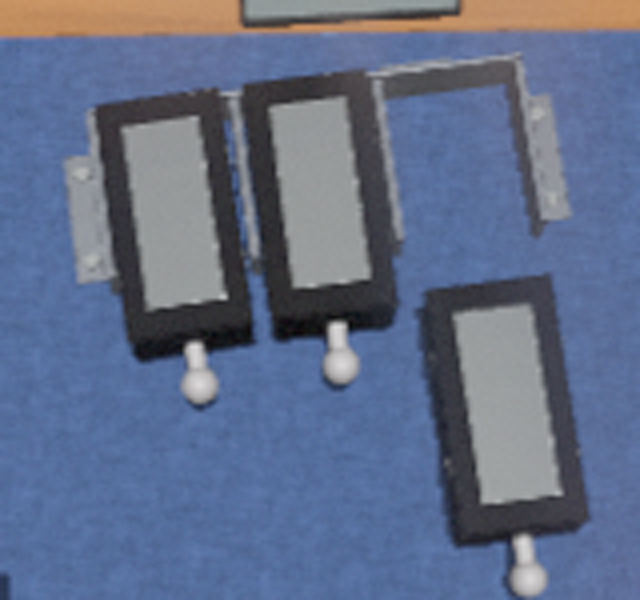

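The left and middle boxes are home against the plate, with knobs at (199,385) and (341,366). The right box stands clear in front of its lane with its knob at (527,577), and the arm is away.

Run:
```python
from h import *
for n,p in zip("LMR",ray("top",(np.array([(199,385),(341,366),(527,577)])+.5)/4-.5+[205,90],.038)):
    d=p-[.7443,-.0263,0]; print(n,d[0]*.992+d[1]*.1253+.19,-d[0]*.1253+d[1]*.992)
print(job.sign_off())
```

```text
L 0.05778674386472643 0.09415728510940255
M 0.05769141829604579 0.0009857529651178237
R -0.09521719127284134 -0.09749805327513023
the job is handed in; nothing more can be done
None
```

I handed the job in: the left and middle boxes are full (5.0 N and 3.9 N at the knob) and pushed home against the plate, and the right box is used up (1.4 N) and stands about 35 mm clear in front of its lane; I got no verdict back.

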